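Put the handpiece away and close the instrument box

ROBOT

A 6-joint arm with a two-finger parallel gripper is mounted at the origin on the work surface. World frame = base frame: x ahead of the robot, y to its left, z up, the work surface at z = 0. Lengths are in m, angles in rad, forces in N, time in s.
With the tool pointing down it reaches from about 0.4 to 0.825 m from the base axis. Payload 7 kg.
Tool frame: the origin (TCP) lies between the finger pads; the fingertips stand 8 mm ahead of it and the grasp point (between the pads) lies 11 mm behind it (arm.finger_overhang is the distance from the TCP to the fingertips, in m); z points along the fingers, y is the line along which they close (so a half turn about z gives the same grasp; the last joint's range is limited). The gripper opens to 88 mm and grips with 3 to 60 N. Pads are 19 mm wide; open, the fingers measure 130 mm over their backs; the gripper's body (78 mm by 193 mm) begins 47 mm behind the grasp point.
Start: joints at [1.473, 0.359, 0.012, 0, -1.224, -0.288], TCP at [0.254, 0.625, 0.235] pointing down, gripper open.
Joint ranges: [-3.07, 3.07], [-1.43, 2.12], [-1.02, 1.25], [-3.03, 1.67], [-3.05, -0], [-3.03, 3.03]. Speed limits (rad/s): [2.39, 2.39, 3.01, 3.14, 3.14, 3.14].

INTERFACE

Orientations are given as [roll, pitch, yaw] about the fixed x, y, z axes, in that order (R = Rz(yaw) Ry(pitch) Rx(roll)).
In Python, from station import arm gives the robot as it stands.
- The arm moves only by the tool move_arm, never from a script. Its argument "rows" is text: rows parted by semicolons, each of 7 numbers parted by spaces: the turn, a rotation vector about the tool's x, y, z in degrees, then the shift along the tool's x, y, z in m, then the finger opening in m, from 0 to 0.0876. A call has 1 to 8 rows; each row shifts and turns the commanded pose from where the row before left it, along the tool's axes as they then stand; what a row does not reach is not made up. A row lasts 1/8 s, in which the tool goes at most 62.5 mm and 10.7 degrees, less where a joint would pass 70% of its speed; a pose out of reach is approached as far as the arm can. A call is refused whole if a number of a shift passes 0.0625 or a number of a turn 10.7, either way. A call with a gripper value outside its range is refused whole. The fingers move at their own pace and stop on an object; "squeeze" is the grip in N (left out, the last holds). Time passes only in rows, so rows that do not move let the fingers close. It gives the time, the measured TCP pose, the force, the opening and the grip force at its end, in the units of the state.
- arm.get_state(): the state, without advancing time (a new reading comes with each control period).
- arm.grab_frame(name): name is "scene" or "top" or "wrist"; returns (picture, depth): 480x640x3 uint8, blue, green, red; 480x640 float32, m along the optical axis (not along the pixel's ray), 0 where there is no reading.
- arm.camera_model(name): a dict with "mtx" (3x3 intrinsics, pixels), "camera_from_world" (4x4, takes a point from world to camera coordinates); the wrist camera has in their place "mount" (4x4, takes a point from camera to tool coordinates, whose origin is the TCP and whose axes are the flange's). Camera axes: x right, y down, z forward; pixel columns grow to the right and rows downward; lengths in m; the calibration is good to about 2 mm. A picture is of the moment at which its call begins: read the wrist's pose just before it. camera_model takes no time and is no camera call.
- arm.job_done(): hands the job in; it is judged then, once.
The state is a dict: "t": time; "q": joint angles; "qd": joint speeds; "joint_efforts": joint torques, N m; "eef_pos": TCP position; "ee_rot": TCP orientation; "force": force on the tool from outside, world axes, zero at the start; "moment": the same for the moment, N m; "width": finger opening in m; "gripper_force": force on a finger pad.
Only numpy, scipy, OpenCV 4.12 (cv2) and the standard library are available. Lean on these libraries where they do the work, as an engineer would, in place of code of your own. Each camera call takes 0.05 s, during which the arm holds its last target. There are 200 camera calls.

TASK

Take the dental handpiece off its sloping rest and lay it gently, flat and lengthwise, in the empty middle compartment of the blue instrument box (either way round), letting go of it there. Then lower the box's hinged lid gently, without slamming it, until it is fully closed, and leave the other things on the table where they are.

Things in the scene. Friction and masses are not known exactly. Their poses are not given: they have to be found in the camera images.
- handpiece_mid (a point): Centre of the loose handpiece, 140 mm long: square grey body 24 x 24 mm (-70 to +25 mm along its x), then a 15 mm steel neck and a 20 mm high steel head ending at +70 mm. 0.14 kg, balances near -20 mm. x runs towards the head, z is its upper side's normal. On the rest it slopes 35 degrees, head up; fingers have room on both sides from -43 to +5 mm along x.
- rest: Fixed white rest, base 150 x 90 x 12 mm, origin under it, x pointing up the slope. The handpiece's centre is 88 mm above the origin. Two pairs of green cheeks (at -50 and +12 mm along it, 10 mm long, 42 mm over their outsides) reach to 4 mm below its centre line; a stop at its low end. Between the cheeks only a 16 mm wide rail, 8 mm under it. It comes out square to the slope.
- box: Fixed blue open-topped box, 185 (x) x 210 (y) x 40 mm high, walls and floor 4 mm; origin at the centre of its underside, hinge along the +x edge. The empty middle compartment (white floor) runs along x: 177 mm long, 89 mm wide, between dividers 12 mm high above the floor; the outer compartments hold thin instruments 7 mm high.
- lid (a joint): Angle of the box's blue lid (rad): 0 closed, 1.57 upright, at most 2.0. Flat plate 189 mm from hinge to front edge, 218 mm wide, 4 mm thick, a 9 mm rim on its inner side, and a white tab 60 mm wide reaching 14 mm beyond the front edge. Stiff hinge (0.25 N m; lid 0.18 kg): it stays where it is left and must be pushed all the way down; no latch.
- lid_edge (a point): Middle of the lid's front edge (opposite the hinge), on its outer face; with the lid closed it is 44 mm above the table at the box's -x side. z is the outer face's normal (up when closed).
- lid_hinge (a point): Middle of the lid's hinge line, 92.5 mm along +x from the box's origin and 40 mm above the table; y runs along the hinge.
- model: Bystander: loose plaster tooth model 55 x 44 x 30 mm, origin under its centre.
- tube: Bystander: white paste tube with a blue cap lying on the table, 95 mm long, 24 mm high.
- mirror: Bystander: steel hand mirror lying on the table, 155 mm long, 9 mm high.
- tumbler: Bystander: glass tumbler 72 mm diameter, 90 mm high, origin under its centre.

How it is judged:
By the outcome, as a careful person would: the job done as asked, in the order asked, and still so for the second after the job is handed in, with the robot touching nothing.
It also fails if it takes over 61 s, if anything falls off the work surface, if the arm or the gripper's body presses on something with over 40 N, if the wrist force passes 120 N, or if a joint passes its speed limit or range.

## Working session

There is one attempt and no reset: what is moved stays moved. The work goes in short steps, Python scripts to look and compute and a tool call to move; the robot and the scene stay as the last step left them, time stands still between calls to the robot, and variables do not carry over. Pictures are saved under pics/ and viewed, at most 13 in all, crops included, and the job is handed in when it is done.

Besides the shell and the picture viewer there is one more tool, called by a JSON object that holds its "name" and its "arguments". move_arm: Moves the arm, as the interface text tells. Its arguments: {"type":"object","properties":{"rows":{"type":"string"},"squeeze":{"type":"number"}},"required":["rows"]}

```bash
ls; mkdir -p pics; python3 - <<'E'
from station import arm
import cv2,numpy as np
for n in("scene","top"):
    p,d=arm.grab_frame(n); cv2.imwrite(f"pics/{n}1.png",p); np.save(f"pics/{n}1.npy",d)
    m=arm.camera_model(n); print(n,m["mtx"].tolist(),np.round(m["camera_from_world"],3).tolist())
s=arm.get_state(); print(s)
print(arm.camera_model("wrist"))
E
```

```text
pics
scene [[579.7329241385598, 0.0, 318.837643112672], [0.0, 579.7329241385598, 242.65865644486252], [0.0, 0.0, 1.0]] [[0.957, 0.291, 0.012, -0.476], [0.268, -0.864, -0.426, -0.127], [-0.113, 0.411, -0.904, 1.166], [0.0, 0.0, 0.0, 1.0]]
top [[436.932859537558, 0.0, 317.3029673928411], [0.0, 436.932859537558, 235.5555141546923], [0.0, 0.0, 1.0]] [[0.026, -1.0, 0.013, -0.048], [-0.993, -0.028, -0.115, 0.506], [0.116, -0.01, -0.993, 0.757], [0.0, 0.0, 0.0, 1.0]]
{'t': 0.1, 'q': array([ 1.47310024e+00,  3.59322993e-01,  1.11638617e-02, -2.80519815e-04,
       -1.22408630e+00, -2.88083001e-01]), 'qd': array([ 0.00022455, -0.00095981,  0.00403434,  0.00129389,  0.001004  ,
        0.0002826 ]), 'joint_efforts': array([-7.59246705e-04, -5.84166920e+01,  2.93751025e+01,  7.01555058e+00,
        1.01212136e-02, -5.85136172e-05]), 'eef_pos': array([0.2538754 , 0.62499453, 0.23372223]), 'ee_rot': array([ 3.14012834e+00, -1.58891503e-04, -3.85874483e-01]), 'force': array([-0.46375772,  0.09689609, -1.61824482]), 'moment': array([-0.0200285 , -0.03285684,  0.01370409]), 'gripper_force': 0.0, 'width': 0.08787920919405298}
{'mtx': array([[348.25426456,   0.        , 319.95752435],
       [  0.        , 348.25426456, 242.15988394],
       [  0.        ,   0.        ,   1.        ]]), 'mount': array([[ 8.74273069e-04, -9.62293618e-01, -2.72011451e-01,
         7.49270148e-02],
       [ 9.99999601e-01,  7.91538765e-04,  4.13879702e-04,
        -5.70983647e-04],
       [-1.82966188e-04, -2.72011704e-01,  9.62293926e-01,
        -1.49988135e-01],
       [ 0.00000000e+00,  0.00000000e+00,  0.00000000e+00,
         1.00000000e+00]])}
```

View pics/scene1.png

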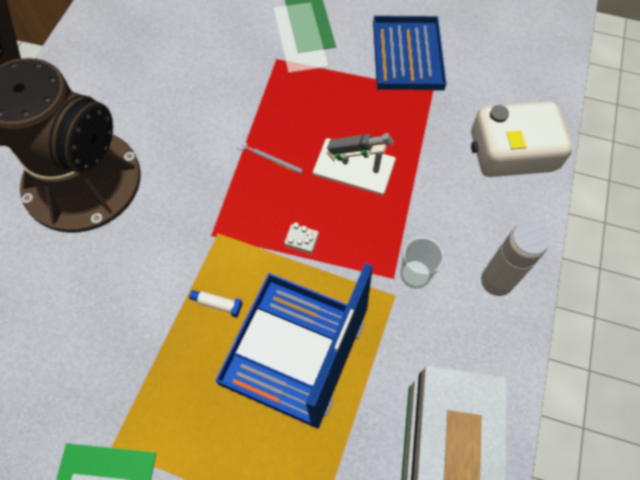

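View pics/top1.png

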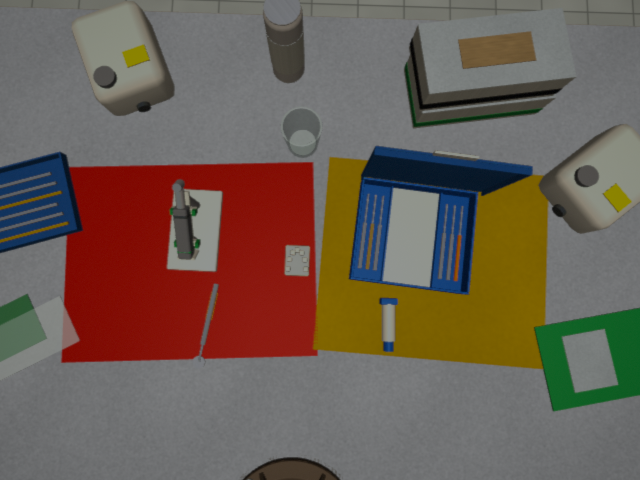

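The top view shows the handpiece from its tail at (186,258) to its head at (180,185), and the rest base corners at (222,191), (217,271) and (168,269). The box's inner floor spans (392,188)–(438,287), with the lid standing at the far side. Next I'll turn these into positions.

```bash
cat > h.py <<'E'
import numpy as np,cv2
from station import arm
from scipy.spatial.transform import Rotation as R
def cloud(n,d,T=None):
    m=arm.camera_model(n);K=m["mtx"]
    if T is None: T=np.linalg.inv(m["camera_from_world"])
    v,u=np.mgrid[:480,:640]
    P=np.stack([(u-K[0,2])/K[0,0]*d,(v-K[1,2])/K[1,1]*d,d],-1)
    return P@T[:3,:3].T+T[:3,3]
def tool():
    s=arm.get_state();T=np.eye(4);T[:3,:3]=R.from_euler('xyz',s["ee_rot"]).as_matrix();T[:3,3]=s["eef_pos"];return T,s
E
python3 - <<'E'
from h import *
np.set_printoptions(precision=4,suppress=True)
p=cv2.imread("pics/top1.png");P=cloud("top",np.load("pics/top1.npy"))
def show(name,pts):
    for u,v in pts: print(name,(u,v),P[v,u])
show("rest",[(219,194),(215,268),(171,266)])
show("hp",[(180,185),(181,195),(182,210),(184,225),(186,240),(186,255)])
show("boxfloor",[(394,192),(436,194),(432,284),(386,280)])
show("rim",[(352,277),(468,290),(476,200),(359,190)])
show("lid",[(378,150),(440,157),(528,168),(455,154),(370,175),(480,190)])
show("tum",[(300,112),(302,140)]);show("model",[(297,260)]);show("tube",[(388,325)]);show("mirror",[(213,295),(201,355)])
# hp dark pixels
hsv=cv2.cvtColor(p,cv2.COLOR_BGR2HSV)
r=np.zeros((480,640),bool);r[178:264,165:205]=1
m=r&(P[...,2]>.045)&(hsv[...,1]<70)
X=P[m];c=X.mean(0);print(m.sum(),c,np.linalg.svd(X-c)[2] if m.sum()<3000 else 0)
print(X.min(0),X.max(0))
# same from scene
ps=cv2.imread("pics/scene1.png");S=cloud("scene",np.load("pics/scene1.npy"));h2=cv2.cvtColor(ps,cv2.COLOR_BGR2HSV)
b=(h2[...,0]>105)&(h2[...,0]<125)&(h2[...,1]>120)
for A,mm in((S,b),(P,(hsv[...,0]>105)&(hsv[...,0]<125)&(hsv[...,1]>120))):
    q=A[mm&(A[...,1]<0.0)&(A[...,1]>-.5)&(A[...,0]>.3)]
    lid=q[q[:,2]>.06];c=lid.mean(0);print("lid",len(lid),c,np.linalg.svd(lid-c,full_matrices=False)[2],lid.min(0),lid.max(0))
    rim=q[(q[:,2]>.033)&(q[:,2]<.046)];print("rim",len(rim),cv2.minAreaRect(rim[:,:2].astype(np.float32)))
E
```

```text
rest (219, 194) [0.5818 0.1501 0.0131]
rest (215, 268) [0.445  0.1506 0.0112]
rest (171, 266) [0.4465 0.2307 0.011 ]
hp (180, 185) [0.57   0.1862 0.1314]
hp (181, 195) [0.5562 0.187  0.1203]
hp (182, 210) [0.5336 0.187  0.1101]
hp (184, 225) [0.5112 0.1866 0.0956]
hp (186, 240) [0.4878 0.1857 0.0821]
hp (186, 255) [0.4639 0.1893 0.0645]
boxfloor (394, 192) [ 0.5964 -0.1758  0.0071]
boxfloor (436, 194) [ 0.5957 -0.256   0.0033]
boxfloor (432, 284) [ 0.4264 -0.2433  0.0193]
boxfloor (386, 280) [ 0.4316 -0.1622  0.0066]
rim (352, 277) [ 0.4346 -0.0963  0.0433]
rim (468, 290) [ 0.4173 -0.3006  0.0413]
rim (476, 200) [ 0.5785 -0.3175  0.0407]
rim (359, 190) [ 0.5994 -0.1105  0.0023]
lid (378, 150) [ 0.6047 -0.112   0.2295]
lid (440, 157) [ 0.5974 -0.1972  0.2297]
lid (528, 168) [ 0.5852 -0.3176  0.2309]
lid (455, 154) [ 0.5974 -0.2129  0.2449]
lid (370, 175) [ 0.6139 -0.1235  0.0596]
lid (480, 190) [ 0.5938 -0.3195  0.0549]
tum (300, 112) [0.7183 0.0026 0.077 ]
tum (302, 140) [ 0.6921 -0.0001  0.0065]
model (297, 260) [0.463  0.0016 0.0214]
tube (388, 325) [ 0.3518 -0.1636  0.0228]
mirror (213, 295) [0.3962 0.1522 0.0088]
mirror (201, 355) [0.2889 0.1689 0.0043]
1356 [0.5161 0.1872 0.0955] [[-0.0139  0.2524 -0.9675]
 [-0.9929 -0.118  -0.0165]
 [ 0.1183 -0.9604 -0.2522]]
[ 0.4167 -0.0259  0.0452] [0.5802 0.2138 0.8105]
lid 2592 [ 0.5955 -0.2368  0.198 ] [[-0.0043  0.2755 -0.9613]
 [ 0.0921  0.9573  0.274 ]
 [-0.9957  0.0874  0.0295]] [ 0.574  -0.4503  0.0603] [ 0.6216 -0.1088  1.0061]
rim 676 ((0.5044648051261902, -0.20778241753578186), (0.20909318327903748, 0.16931363940238953), 84.01622772216797)
lid 2418 [ 0.5919 -0.2154  0.2032] [[-0.2021  0.3616  0.9102]
 [-0.1619 -0.9289  0.3331]
 [-0.9659  0.08   -0.2463]] [ 0.4167 -0.403   0.0603] [ 0.7556 -0.0259  0.8105]
rim 1127 ((0.5134273767471313, -0.20680204033851624), (0.20942306518554688, 0.1855788379907608), 84.00418853759766)
```

```bash
cat >> h.py <<'E'
def pose(p,x,z):
    x,z=[np.array(a,float) for a in(x,z)];z/=np.linalg.norm(z);y=np.cross(z,x);y/=np.linalg.norm(y)
    T=np.eye(4);T[:3,:3]=np.c_[np.cross(y,z),y,z];T[:3,3]=p;return T
def plan(G,n,T=None):
    if T is None: T,_=tool()
    r=R.from_matrix(T[:3,:3].T@G[:3,:3]).as_rotvec()
    print("rows",n,"turn/row",np.round(np.degrees(r)/n,1))
    for i in range(n):
        A=T[:3,:3]@R.from_rotvec(r*i/n).as_matrix()
        print(np.round(A.T@(G[:3,3]-T[:3,3])/n,4),end=' ')
    print()
    return G
E
python3 - <<'E'
from h import *
a=plan(pose((.42,.188,.27),(-1,0,0),(0,0,-1)),16)
t=np.radians(35);c,s=np.cos(t),np.sin(t)
plan(pose((.45,.188,.157),(-c,0,-s),(s,0,-c)),8,a)
E
```

```text
rows 16 turn/row [ 0.  -0.   9.9]
[ 0.0199  0.0214 -0.0022] [ 0.0233  0.0177 -0.0022] [ 0.026   0.0134 -0.0022] [ 0.0279  0.0088 -0.0022] [ 0.029   0.0039 -0.0022] [ 0.0292 -0.0012 -0.0023] [ 0.0286 -0.0061 -0.0023] [ 0.0271 -0.0109 -0.0023] [ 0.0248 -0.0154 -0.0023] [ 0.0218 -0.0195 -0.0023] [ 0.0181 -0.0229 -0.0023] [ 0.014  -0.0257 -0.0023] [ 0.0093 -0.0277 -0.0023] [ 0.0045 -0.0289 -0.0023] [-0.0005 -0.0292 -0.0023] [-0.0055 -0.0287 -0.0023] 
rows 8 turn/row [ 0.  -4.4  0. ]
[-0.0038  0.      0.0141] [-0.0027  0.      0.0144] [-0.0016  0.      0.0145] [-0.0004  0.      0.0146] [0.0007 0.     0.0146] [0.0018 0.     0.0145] [0.0029 0.     0.0143] [0.004  0.     0.0141]
```

{"name": "move_arm", "arguments": {"rows": "0 0 9.9 0.020 0.021 -0.002 0.0876; 0 0 9.9 0.023 0.018 -0.002 0.0876; 0 0 9.9 0.026 0.013 -0.002 0.0876; 0 0 9.9 0.028 0.009 -0.002 0.0876; 0 0 9.9 0.029 0.004 -0.002 0.0876; 0 0 9.9 0.029 -0.001 -0.002 0.0876; 0 0 9.9 0.029 -0.006 -0.002 0.0876; 0 0 9.9 0.027 -0.011 -0.002 0.0876", "squeeze": 25}}

```text
t: 1.1
eef_pos: [0.3365, 0.4055, 0.2503]
ee_rot: [3.141, -0.001, -1.774]
force: [0.4, -0.6, 0.5]
width: 0.0881
gripper_force: 0.0
```

{"name": "move_arm", "arguments": {"rows": "0 0 9.9 0.025 -0.015 -0.002 0.0876; 0 0 9.9 0.022 -0.020 -0.002 0.0876; 0 0 9.9 0.018 -0.023 -0.002 0.0876; 0 0 9.9 0.014 -0.026 -0.002 0.0876; 0 0 9.9 0.009 -0.028 -0.002 0.0876; 0 0 9.9 0.004 -0.029 -0.002 0.0876; 0 0 9.9 0 -0.029 -0.002 0.0876; 0 0 9.9 -0.005 -0.029 -0.002 0.0876"}}

```text
t: 2.1
eef_pos: [0.4183, 0.1856, 0.2664]
ee_rot: [-3.141, -0.0, 3.127]
force: [-0.0, 0.5, -0.9]
width: 0.0873
gripper_force: 0.0
```

{"name": "move_arm", "arguments": {"rows": "0 -4.4 0 -0.004 0 0.010 0.0876; 0 -4.4 0 -0.003 0 0.010 0.0876; 0 -4.4 0 -0.002 0 0.010 0.0876; 0 -4.4 0 0 0 0.010 0.0876; 0 -4.4 0 0.001 0 0.010 0.0876; 0 -4.4 0 0.002 0 0.010 0.0876; 0 -4.4 0 0.003 0 0.010 0.0876; 0 -4.4 0 0.004 0 0.010 0.0876"}}

```text
t: 3.1
eef_pos: [0.4709, 0.1523, 0.2286]
ee_rot: [3.124, 0.514, -3.099]
force: [1.0, 0.3, 1.4]
width: 0.0877
gripper_force: 0.0
```

```bash
python3 - <<'E'
from h import *
T,s=tool();p,d=arm.grab_frame("wrist");cv2.imwrite("pics/w1.png",p);np.save("pics/w1.npy",d);np.save("pics/w1T.npy",T@arm.camera_model("wrist")["mount"])
T,s=tool();print(np.round(s["q"],3),np.round(s["qd"],2),s["eef_pos"],s["ee_rot"])
E
```

```text
[ 0.89  -0.223 -1.011  0.763 -0.543 -3.03 ] [ 0.04  0.01  0.03 -0.1  -0.08 -0.  ] [0.47074987 0.15084165 0.22835548] [ 3.12449627  0.51469786 -3.09844267]
```

View pics/w1.png

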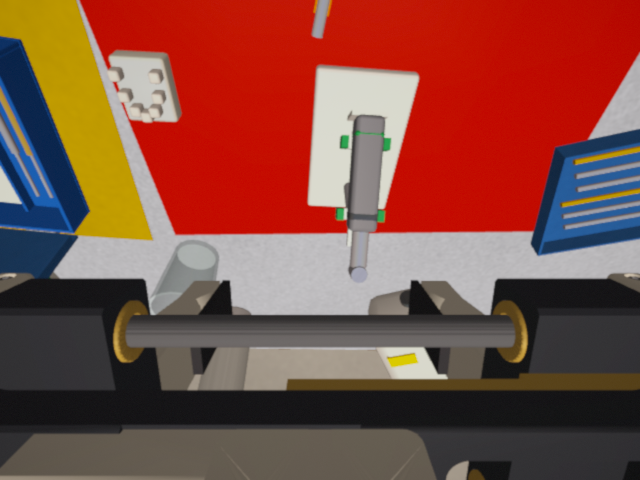

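The wrist view shows the handpiece body from (370,120) to (363,228), its head at (359,272), and the cheeks at rows 143 and 214. Tilting this close in drove joint 3 and joint 6 to their limits, so I'll back out and approach from further ahead.

```bash
python3 - <<'E'
from h import *
np.set_printoptions(precision=4,suppress=True)
P=cloud("wrist",np.load("pics/w1.npy"),np.load("pics/w1T.npy"))
for u,v in [(370,122),(369,140),(367,160),(366,180),(364,200),(363,212),(356,170),(378,170),(353,190),(376,190),(359,273),(322,72),(412,76),(312,200),(400,150)]: print((u,v),P[v,u])
plan(pose((.50,.188,.22),(-1,0,0),(0,0,-1)),6)
E
```

```text
(370, 122) [0.4623 0.1942 0.0604]
(369, 140) [0.4732 0.194  0.069 ]
(367, 160) [0.4857 0.1932 0.0786]
(366, 180) [0.4984 0.1932 0.0882]
(364, 200) [0.5124 0.1927 0.0966]
(363, 212) [0.5203 0.1924 0.1025]
(356, 170) [0.4931 0.1849 0.0822]
(378, 170) [0.4932 0.2032 0.0809]
(353, 190) [0.5066 0.1833 0.0912]
(376, 190) [0.5063 0.2025 0.0905]
(359, 273) [0.5645 0.1922 0.1313]
(322, 72) [0.443  0.1557 0.0119]
(412, 76) [0.4433 0.2337 0.0101]
(312, 200) [0.5805 0.1521 0.0125]
(400, 150) [0.5193 0.2412 0.0023]
rows 6 turn/row [0.3 4.9 0.4]
[-0.0038  0.0059  0.0038] [-0.0041  0.006   0.0035] [-0.0043  0.006   0.0031] [-0.0045  0.0061  0.0027] [-0.0047  0.0061  0.0023] [-0.0048  0.0061  0.0018]
```

{"name": "move_arm", "arguments": {"rows": "0.3 4.9 0.4 -0.004 0.006 0.004 0.0876; 0.3 4.9 0.4 -0.004 0.006 0.003 0.0876; 0.3 4.9 0.4 -0.004 0.006 0.003 0.0876; 0.3 4.9 0.4 -0.005 0.006 0.003 0.0876; 0.3 4.9 0.4 -0.005 0.006 0.002 0.0876; 0.3 4.9 0.4 -0.005 0.006 0.002 0.0876; 0 0 0 0 0 0 0.0876"}}

```text
t: 4.03
eef_pos: [0.5021, 0.1903, 0.2195]
ee_rot: [-3.137, -0.003, -3.141]
force: [0.1, 0.3, -0.5]
width: 0.0875
gripper_force: 0.0
```

```bash
python3 - <<'E'
from h import *
T,s=tool();print(np.round(s["q"],4).tolist(),np.round(s["eef_pos"],4),np.round(s["ee_rot"],3))
from scipy.optimize import least_squares
D=[([1.4731,.3593,.0112,-.0003,-1.2241,-.2881],[.25388,.62499,.23372],[3.1401,-.0002,-.3859]),
([.89,-.223,-1.011,.763,-.543,-3.03],[.4707,.1508,.2284],[3.1245,.5147,-3.0984]),(s["q"],s["eef_pos"],s["ee_rot"])]
r=lambda a,v:R.from_euler(a,v)
def fk(q,k,sg=(1,1)):
    a1,h,L1,e,L2,dt=k
    A=r('z',q[0]);B=A*r('y',q[1]);C=B*r('y',-q[2]);F=C*r('x',sg[0]*q[3])*r('y',-q[4])*r('x',sg[1]*q[5])
    p=A.apply([a1,0,h])+B.apply([0,0,L1])+C.apply([L2,0,e])+F.apply([dt,0,0])
    return p,F
for sg in((1,1),(1,-1),(-1,1),(-1,-1)):
    f=lambda k:np.concatenate([(fk(q,k,sg)[0]-p) for q,p,_ in D]+[(k-[.05,.4,.4,.03,.4,.3])*.005])
    o=least_squares(f,[.05,.4,.4,.03,.4,.3]);print(sg,np.round(o.x,3),np.abs(o.fun).max())
    for q,p,e in D: print("  ",np.round((fk(q,o.x,sg)[1].inv()*r('xyz',e)).as_rotvec(),2),end='')
E
```

```text
[0.7287, 0.1456, -0.3118, 0.0017, -1.119, -2.2997] [0.5021 0.1903 0.2195] [-3.137e+00 -3.000e-03 -3.141e+00]
(1, 1) [ 0.763 -2.241  0.77   0.803 -0.75  -0.701] 0.19514956509643921
   [-0.78  1.43 -0.77]   [-2.38 -0.53 -1.37]   [2.17 0.13 2.16](1, -1) [ 0.763 -2.241  0.77   0.803 -0.75  -0.701] 0.19514956633184477
   [-1.21  1.21 -1.21]   [-2.2  -0.36 -1.35]   [-1.21  1.21 -1.21](-1, 1) [ 0.102  1.048  0.444 -0.309  0.528  0.758] 0.19087565311793087
   [-0.78  1.43 -0.78]   [-1.37  1.09 -1.37]   [2.16 0.12 2.16](-1, -1) [ 0.102  1.048  0.444 -0.309  0.528  0.758] 0.19087565307980142
   [-1.21  1.21 -1.21]   [-1.21  1.21 -1.21]   [-1.21  1.21 -1.21]
```

```bash
cat > kin.py <<'E'
from h import *
from scipy.optimize import least_squares
r=lambda a,v:R.from_euler(a,v)
D=[([1.4731,.3593,.0112,-.0003,-1.2241,-.2881],[.25388,.62499,.23372],[3.1401,-.0002,-.3859]),
([.89,-.223,-1.011,.763,-.543,-3.03],[.4707,.1508,.2284],[3.1245,.5147,-3.0984]),
([0.7287,0.1456,-0.3118,0.0017,-1.119,-2.2997],[.5021,.1903,.2195],[-3.137,-.003,-3.141])]
def fk(q,k):
    a1,h,L1,e,L2,dt,dy=k
    A=r('z',q[0]);B=A*r('y',q[1]);C=B*r('y',-q[2]);F=C*r('x',-q[3])*r('y',-q[4])*r('x',-q[5])
    return A.apply([a1,dy,h])+B.apply([0,0,L1])+C.apply([L2,0,e])+F.apply([dt,0,0]),F*OFF
OFF=R.identity()
OFF=fk(D[0][0],np.zeros(7))[1].inv()*r('xyz',D[0][2])
k0=np.array([.05,.4,.4,.03,.4,.3,-.19])
o=least_squares(lambda k:np.concatenate([(fk(q,k)[0]-p) for q,p,_ in D]+[(k-k0)*.003]),k0);K=o.x
lo=np.array([-3.07,-1.43,-1.02,-3.03,-3.05,-3.03]);hi=np.array([3.07,2.12,1.25,1.67,0,3.03])
def ik(T,q0):
    f=lambda q:np.r_[(fk(q,K)[0]-T[:3,3])*5,(R.from_matrix(T[:3,:3]).inv()*fk(q,K)[1]).as_rotvec()]
    s=least_squares(f,np.clip(q0,lo+.01,hi-.01),bounds=(lo,hi));return s.x,np.abs(s.fun).max()
E
python3 - <<'E'
from kin import *
print(np.round(K,3),o.fun.round(4))
t=np.radians(35);c,s=np.cos(t),np.sin(t);z=np.array([s,0,-c])
G=np.array([.507,.191,.0755])
for nm,x,q6 in(("flip",(-c,0,-s),-2.3),("noflip",(c,0,s),.84)):
  for d in(0,.03,.06,.1):
    for q4 in (0,.8,-.8):
        q,e=ik(pose(G-d*z,x,z),[.7,0,-.5,q4,-.6,q6]);print(nm,d,np.round(q,2),round(e,4))
E
```

```text
[ 0.332 -0.107  0.562  0.083  0.08   0.25  -0.188] [-0.0047 -0.0135 -0.0144  0.0019 -0.0087 -0.0037  0.0121  0.0156  0.0181
  0.0008 -0.0015  0.0005  0.0002 -0.001  -0.0001  0.    ]
flip 0 [ 0.81  0.07 -1.02  0.62 -0.4  -2.96] 0.5193
flip 0 [ 0.81  0.07 -1.02  0.62 -0.4  -2.96] 0.5193
flip 0 [ 0.81  0.07 -1.02  0.62 -0.4  -2.96] 0.5193
flip 0.03 [ 0.86 -0.01 -1.02  0.63 -0.46 -3.  ] 0.4677
flip 0.03 [ 0.86 -0.01 -1.02  0.63 -0.46 -3.  ] 0.4677
flip 0.03 [ 0.86 -0.01 -1.02  0.63 -0.46 -3.  ] 0.4677
flip 0.06 [ 0.91 -0.09 -1.02  0.65 -0.51 -3.03] 0.397
flip 0.06 [ 0.91 -0.09 -1.02  0.65 -0.51 -3.03] 0.397
flip 0.06 [ 0.91 -0.09 -1.02  0.65 -0.51 -3.03] 0.397
flip 0.1 [ 0.98 -0.18 -1.02  0.64 -0.57 -3.03] 0.2728
flip 0.1 [ 0.98 -0.18 -1.02  0.64 -0.57 -3.03] 0.2728
flip 0.1 [ 0.98 -0.18 -1.02  0.64 -0.57 -3.03] 0.2728
noflip 0 [ 0.81  0.07 -1.02  0.62 -0.4   0.18] 0.5192
noflip 0 [ 0.81  0.07 -1.02  0.62 -0.4   0.18] 0.5192
noflip 0 [ 0.81  0.07 -1.02  0.62 -0.4   0.18] 0.5192
noflip 0.03 [ 0.86 -0.01 -1.02  0.63 -0.46  0.14] 0.4677
noflip 0.03 [ 0.86 -0.01 -1.02  0.63 -0.46  0.14] 0.4677
noflip 0.03 [ 0.86 -0.01 -1.02  0.63 -0.46  0.14] 0.4677
noflip 0.06 [ 0.92 -0.09 -1.02  0.66 -0.52  0.09] 0.4005
noflip 0.06 [ 0.92 -0.09 -1.02  0.66 -0.52  0.09] 0.4005
noflip 0.06 [ 0.92 -0.09 -1.02  0.66 -0.52  0.09] 0.4005
noflip 0.1 [ 1.01 -0.18 -1.02  0.7  -0.61 -0.  ] 0.291
noflip 0.1 [ 1.01 -0.18 -1.02  0.7  -0.61 -0.  ] 0.291
noflip 0.1 [ 1.01 -0.18 -1.02  0.7  -0.61 -0.  ] 0.291
```

```bash
cat > /tmp/e.py <<'E'
import re
s=open('kin.py').read()
s=s.replace("a1,h,L1,e,L2,dt,dy=k","a1,h,L1,e,L2,dt,dy,wy,wx,wz=k").replace("C*r('x',-q[3])*r('y',-q[4])*r('x',-q[5])","C*r('x',-q[3])*r('y',-q[4])*r('x',-q[5]);W=C*r('x',-q[3])").replace("F.apply([dt,0,0])","W.apply([0,wy,0])+(W*r('y',-q[4])).apply([dt,wx,wz])")
s=s.replace("zeros(7)","zeros(10)").replace(".3,-.19]",".3,-.1,-.1,0,0]").replace("(k-k0)*.003","(k-k0)*W8")
s=s.replace("k0=np","W8=np.array([.01,.003,.003,.003,.003,.003,.0001,.0001,1,WZ])\nk0=np").replace("from h","import sys\nWZ=1\nfrom h")
open('kin.py','w').write(s)
E
python3 /tmp/e.py; cat > /tmp/t.py <<'E'
from kin import *
print(np.round(K,3),o.fun.round(4))
t=np.radians(35);c,s=np.cos(t),np.sin(t);z=np.array([s,0,-c])
G=np.array([.507,.191,.0755])
for nm,x,q6 in(("flip",(-c,0,-s),-2.3),("noflip",(c,0,s),.84)):
  for d in(0,.03,.06,.1):
    for q4 in (0,.8,-.8,-2.5):
        q,e=ik(pose(G-d*z,x,z),[.5,0,-.5,q4,-.6,q6]);print(nm,d,np.round(q,2),round(e,4))
E
PYTHONPATH=. python3 /tmp/t.py
```

```text
Traceback (most recent call last):
  File "kin.py", line 3, in <module>
    from h import *
  File "h.py", line 1, in <module>
    import numpy as np,cv2
ModuleNotFoundError: No module named 'cv2'
```

```bash
cp /tmp/t.py t.py; python3 t.py
```

```text
[ 0.001  0.203  0.6   -0.002  0.464  0.37  -0.    -0.192 -0.    -0.   ] [-0.     -0.      0.     -0.     -0.      0.      0.      0.     -0.
 -0.0005 -0.0006  0.0006 -0.0001  0.0002  0.0002  0.     -0.     -0.
 -0.    ]
flip 0 [ 0.72  0.13 -0.99  0.83 -0.25 -3.03] 0.2783
flip 0 [ 0.72  0.13 -0.99  0.83 -0.25 -3.03] 0.2783
flip 0 [ 0.72  0.13 -0.99  0.83 -0.25 -3.03] 0.2783
flip 0 [ 0.02  0.14 -0.82 -2.82 -0.    1.23] 0.0101
flip 0.03 [ 0.77  0.06 -1.01  0.8  -0.3  -3.03] 0.2521
flip 0.03 [ 0.77  0.06 -1.01  0.8  -0.3  -3.03] 0.2521
flip 0.03 [ 0.77  0.06 -1.01  0.8  -0.3  -3.03] 0.2521
flip 0.03 [ 0.    0.06 -0.9  -2.99 -0.    1.42] 0.0019
flip 0.06 [ 0.83 -0.01 -1.02  0.77 -0.35 -3.03] 0.2265
flip 0.06 [ 0.83 -0.01 -1.02  0.77 -0.35 -3.03] 0.2265
flip 0.06 [ 0.83 -0.01 -1.02  0.77 -0.35 -3.03] 0.2265
flip 0.06 [ 0.   -0.02 -0.94 -3.03 -0.    1.46] 0.0342
flip 0.1 [ 0.92 -0.11 -1.02  0.71 -0.46 -3.03] 0.198
flip 0.1 [ 0.92 -0.11 -1.02  0.71 -0.46 -3.03] 0.198
flip 0.1 [ 0.92 -0.11 -1.02  0.71 -0.46 -3.03] 0.198
flip 0.1 [ 0.92 -0.11 -1.02  0.71 -0.46 -3.03] 0.198
noflip 0 [ 0.72  0.1
[... 166 characters left out ...]
.64 -1.73 -0.    3.03] 0.206
noflip 0.03 [ 0.81  0.1  -1.02  1.02 -0.41 -0.2 ] 0.2062
noflip 0.03 [ 0.81  0.1  -1.02  1.02 -0.41 -0.2 ] 0.2062
noflip 0.03 [ 0.81  0.1  -1.02  1.02 -0.41 -0.2 ] 0.2062
noflip 0.03 [ 0.81  0.1  -1.02  1.02 -0.41 -0.2 ] 0.2062
noflip 0.06 [ 0.89  0.03 -1.02  0.91 -0.47 -0.16] 0.19
noflip 0.06 [ 0.89  0.03 -1.02  0.91 -0.47 -0.16] 0.19
noflip 0.06 [ 0.89  0.03 -1.02  0.91 -0.47 -0.16] 0.19
noflip 0.06 [ 0.89  0.03 -1.02  0.91 -0.47 -0.16] 0.19
noflip 0.1 [ 1.   -0.07 -1.02  0.82 -0.57 -0.14] 0.1628
noflip 0.1 [ 1.   -0.07 -1.02  0.82 -0.57 -0.14] 0.1628
noflip 0.1 [ 1.   -0.07 -1.02  0.82 -0.57 -0.14] 0.1628
noflip 0.1 [ 1.   -0.07 -1.02  0.82 -0.57 -0.14] 0.1628
```

```bash
cat > t.py <<'E'
from kin import *
rng=np.random.default_rng(0)
t=np.radians(35);n=np.array([-np.sin(t),0,np.cos(t)]);xs=np.array([np.cos(t),0,np.sin(t)])
C=np.array([.5215,.191,.088])
for flip in(-1,1):
 for th in(15,20,25,30,35):
  a=np.radians(th);z=np.array([np.sin(a),0,-np.cos(a)]);x=flip*np.array([np.cos(a),0,np.sin(a)])
  g=C-.019*xs+.009*n+.011*z
  for d in(0,.06):
    best={}
    for i in range(12):
        q0=lo+(hi-lo)*rng.random(6);q0[0]=rng.uniform(0,1);q0[1]=0;q0[2]=-.6;q0[4]=-.4
        q,e=ik(pose(g+d*n,x,z),q0)
        if e<.01: best[tuple(np.round(q,1))]=np.round(q,2)
    print(flip,th,d,[b.tolist() for b in best.values()])
E
python3 t.py
```

```text
-1 15 0 [[0.81, 0.19, -0.89, 0.55, -0.37, -2.88]]
-1 15 0.06 [[0.91, 0.06, -0.85, 0.41, -0.53, -2.82]]
-1 20 0 []
-1 20 0.06 []
-1 25 0 []
-1 25 0.06 []
-1 30 0 []
-1 30 0.06 []
-1 35 0 [[-0.01, 0.15, -0.92, -3.03, -0.1, 1.47]]
-1 35 0.06 []
1 15 0 [[0.81, 0.19, -0.89, 0.55, -0.37, 0.26]]
1 15 0.06 [[0.91, 0.06, -0.85, 0.41, -0.53, 0.32]]
1 20 0 []
1 20 0.06 [[0.89, 0.03, -0.99, 0.71, -0.42, 0.05]]
1 25 0 []
1 25 0.06 []
1 30 0 []
1 30 0.06 []
1 35 0 [[0.02, 0.14, -0.82, -2.82, -0.0, -1.91], [-0.01, 0.15, -0.92, -3.03, -0.1, -1.68]]
1 35 0.06 []
```

```bash
cat > t2.py <<'E'
from kin import *
rng=np.random.default_rng(0)
b=np.radians(-6);bx=np.array([np.cos(b),np.sin(b),0]);up=np.array([0,0,1.])
B=np.array([.5134,-.2068,0])
for sgn in(-1,1):            # handpiece head along sgn*bx
 for f in (1,-1):
  for lean in(15,20,25):
   a=np.radians(lean);h=sgn*bx
   z=-np.cos(a)*up-np.sin(a)*h; x=f*(np.cos(a)*h-np.sin(a)*up)
   c=B-sgn*.010*bx; g=c-.019*h+up*.025+.011*z
   for d in(0,.12):
    best={}
    for i in range(10):
        q0=lo+(hi-lo)*rng.random(6);q0[0]=rng.uniform(-.5,.5);q0[1]=0;q0[2]=-.6;q0[4]=-.7
        q,e=ik(pose(g+d*up,x,z),q0)
        if e<.01: best[tuple(np.round(q,1))]=np.round(q,2)
    print(sgn,f,lean,d,[w.tolist() for w in best.values()])
E
python3 t2.py
```

```text
-1 1 15 0 [[-0.02, 0.35, -0.69, 0.08, -0.27, -1.73]]
-1 1 15 0.12 [[-0.02, 0.17, -0.55, 0.04, -0.59, -1.69]]
-1 1 20 0 [[-0.04, 0.33, -0.84, 0.3, -0.05, -1.94]]
-1 1 20 0.12 [[-0.01, 0.13, -0.63, 0.07, -0.45, -1.72]]
-1 1 25 0 []
-1 1 25 0.12 [[-0.01, 0.11, -0.73, 0.14, -0.3, -1.79]]
-1 -1 15 0 [[-0.02, 0.35, -0.69, 0.08, -0.27, 1.41]]
-1 -1 15 0.12 [[-0.02, 0.17, -0.55, 0.04, -0.59, 1.45]]
-1 -1 20 0 [[-0.04, 0.33, -0.84, 0.3, -0.05, 1.2]]
-1 -1 20 0.12 [[-0.01, 0.13, -0.63, 0.07, -0.45, 1.42]]
-1 -1 25 0 []
-1 -1 25 0.12 [[-0.01, 0.11, -0.73, 0.13, -0.3, 1.36]]
1 1 15 0 [[-0.04, 0.5, -0.37, -0.02, -0.97, 1.52]]
1 1 15 0.12 [[-0.04, 0.36, -0.26, -0.02, -1.22, 1.51]]
1 1 20 0 [[-0.04, 0.55, -0.3, -0.02, -1.07, 1.52]]
1 1 20 0.12 [[-0.04, 0.41, -0.2, -0.02, -1.31, 1.52]]
1 1 25 0 [[-0.04, 0.6, -0.24, -0.03, -1.17, 1.53]]
1 1 25 0.12 [[-0.04, 0.46, -0.15, -0.03, -1.4, 1.52]]
1 -1 15 0 [[-0.04, 0.5, -0.37, -0.02, -0.97, -1.62]]
1 -1 15 0.12 [[-0.04, 0.36, -0.26, -0.02, -1.21, -1.63]]
1 -1 20 0 [[-0.04, 0.55, -0.3, -0.02, -1.07, -1.62]]
1 -1 20 0.12 [[-0.04, 0.41, -0.2, -0.02, -1.31, -1.63]]
1 -1 25 0 [[-0.04, 0.6, -0.24, -0.03, -1.17, -1.62]]
1 -1 25 0.12 [[-0.04, 0.46, -0.15, -0.03, -1.4, -1.62]]
```

```bash
cat > g.py <<'E'
from h import *
t=np.radians(35);n=np.array([-np.sin(t),0,np.cos(t)]);xs=np.array([np.cos(t),0,np.sin(t)])
C=np.array([.5215,.191,.088]);a=np.radians(14);z=np.array([np.sin(a),0,-np.cos(a)]);x=-np.array([np.cos(a),0,np.sin(a)])
g=C-.019*xs+.009*n+.011*z
E
python3 - <<'E'
from g import *
print(g)
A=plan(pose(g+.06*n,x,z),8); plan(pose(g,x,z),6,A)
E
```

```text
[0.50343506 0.191      0.07380116]
rows 8 turn/row [-0.  -1.8  0. ]
[0.0041 0.0002 0.0121] [0.0045 0.0001 0.012 ] [0.0048 0.0001 0.0118] [0.0052 0.0001 0.0117] [0.0056 0.0001 0.0115] [0.0059 0.0001 0.0113] [0.0063 0.0001 0.0111] [0.0066 0.0001 0.0109] 
rows 6 turn/row [0. 0. 0.]
[-0.0036  0.      0.0093] [-0.0036  0.      0.0093] [-0.0036  0.      0.0093] [-0.0036  0.      0.0093] [-0.0036  0.      0.0093] [-0.0036  0.      0.0093]
```

{"name": "move_arm", "arguments": {"rows": "0 -1.8 0 0.004 0 0.012 0.07; 0 -1.8 0 0.0045 0 0.012 0.07; 0 -1.8 0 0.005 0 0.012 0.07; 0 -1.8 0 0.005 0 0.0115 0.07; 0 -1.8 0 0.0055 0 0.0115 0.07; 0 -1.8 0 0.006 0 0.011 0.07; 0 -1.8 0 0.006 0 0.011 0.07; 0 -1.8 0 0.0065 0 0.011 0.07"}}

```text
t: 5.03
eef_pos: [0.4677, 0.1891, 0.1241]
ee_rot: [-3.138, 0.252, -3.138]
force: [0.0, 0.0, -0.5]
width: 0.07
gripper_force: 0.0
```

```bash
python3 - <<'E'
from g import *
T,s=tool();p,d=arm.grab_frame("wrist");cv2.imwrite("pics/w2.png",p[:, :]);np.save("pics/w2.npy",d);M=T@arm.camera_model("wrist")["mount"];np.save("pics/w2T.npy",M)
T,s=tool();print(np.round(s["q"],3),s["eef_pos"],s["ee_rot"])
plan(pose(g,x,z),6)
E
```

```text
[ 0.905  0.059 -0.843  0.389 -0.549 -2.794] [0.4660024  0.18750734 0.12212919] [-3.1362612   0.25066872 -3.13822132]
rows 6 turn/row [-0.   0.1  0. ]
[-0.004   0.0006  0.0093] [-0.0041  0.0006  0.0093] [-0.0041  0.0006  0.0093] [-0.0041  0.0006  0.0093] [-0.0041  0.0006  0.0093] [-0.0041  0.0006  0.0093]
```

View pics/w2.png

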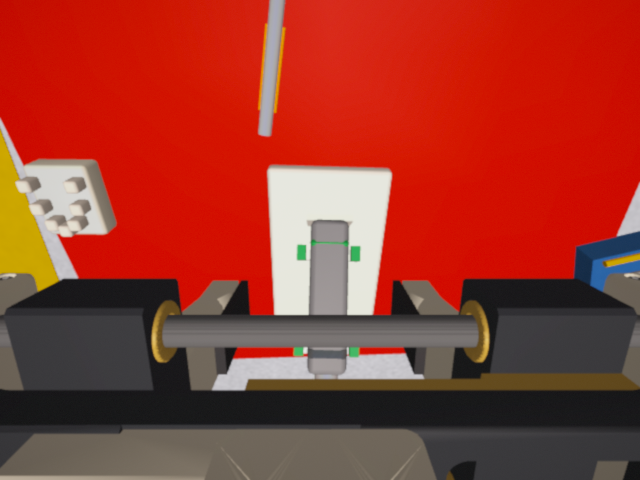

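The wrist view shows the handpiece centred between the open fingers: body at columns 310–348, fingers at about 220 and 420. The cheeks are at rows 253 and 350, and the sideways error is about 4 mm. I'll descend square to the slope.

{"name": "move_arm", "arguments": {"rows": "0 0 0 -0.004 0.0007 0.0093 0.07; 0 0 0 -0.004 0.0007 0.0093 0.07; 0 0 0 -0.004 0.0007 0.0093 0.07; 0 0 0 -0.004 0.0007 0.0093 0.07; 0 0 0 -0.004 0.0007 0.0093 0.07; 0 0 0 -0.004 0.0007 0.0093 0.07; 0 0 0 0 0 0 0.07"}}

```text
t: 5.95
eef_pos: [0.5059, 0.1925, 0.0753]
ee_rot: [-3.136, 0.25, -3.139]
force: [-0.7, 0.5, 0.2]
width: 0.07
gripper_force: 0.0
```

```bash
python3 - <<'E'
from g import *
T,s=tool();print(np.round(s["q"],3),s["eef_pos"],s["ee_rot"],s["force"],g)
r=(T[:3,3]-.011*T[:3,2])-C; print("grasp pt in handpiece frame",r@xs,r[1],r@n)
E
```

```text
[ 0.817  0.191 -0.853  0.491 -0.4   -2.827] [0.50586885 0.19250851 0.07529099] [-3.1357982   0.24952201 -3.13889224] [-0.71551171  0.54420636  0.16125639] [0.50343506 0.191      0.07380116]
grasp pt in handpiece frame -0.016205233095570665 0.0015649137388679402 0.00884461556102345
```

{"name": "move_arm", "arguments": {"rows": "0 0 0 0 0 0 0.05; 0 0 0 0 0 0 0.035; 0 0 0 0 0 0 0.025; 0 0 0 0 0 0 0.018; 0 0 0 0 0 0 0.015; 0 0 0 0 0 0 0.015", "squeeze": 20}}

```text
t: 6.7
eef_pos: [0.5059, 0.1932, 0.0764]
ee_rot: [-3.137, 0.251, -3.139]
force: [-2.7, 1.3, 2.3]
width: 0.0241
gripper_force: 19.8
```

{"name": "move_arm", "arguments": {"rows": "0 0 0 0.0036 0 -0.0093 0.015; 0 0 0 0.0036 0 -0.0093 0.015; 0 0 0 0.0036 0 -0.0093 0.015; 0 0 0 0.0036 0 -0.0093 0.015; 0 0 0 0.0036 0 -0.0093 0.015; 0 0 0 0.0036 0 -0.0093 0.015; 0 0 0 0 0 -0.010 0.015; 0 0 0 0 0 -0.010 0.015"}}

```text
t: 7.7
eef_pos: [0.4659, 0.1934, 0.145]
ee_rot: [-3.137, 0.251, -3.139]
force: [-0.2, -1.0, -2.8]
width: 0.0236
gripper_force: 19.9
```

```bash
cat > pl.py <<'E'
from h import *
b=np.radians(-6);bx=np.array([np.cos(b),np.sin(b),0]);by=np.array([-np.sin(b),np.cos(b),0]);up=np.array([0,0,1.])
B=np.array([.5134,-.2068,0])
def place(lean,hgt,xc=-.008):
    a=np.radians(lean);z=-np.cos(a)*up-np.sin(a)*bx;x=-(np.cos(a)*bx-np.sin(a)*up)
    return pose(B+(xc-.016)*bx+up*hgt+.011*z,x,z)
E
python3 - <<'E'
from pl import *
p,d=arm.grab_frame("scene");cv2.imwrite("pics/s2.png",cv2.resize(p[60:300,200:520],None,fx=2,fy=2))
T,s=tool();print(np.round(s["q"],3),s["eef_pos"],s["ee_rot"],s["width"],s["force"])
A=T.copy();A[:3,3]=(.50,.06,.25);A=plan(A,6)
A2=place(15,.25);plan(A2,10,A)
E
```

```text
[ 0.921  0.03  -0.794  0.349 -0.624 -2.762] [0.46631021 0.19381673 0.14625732] [-3.13849941  0.25195852 -3.13871059] 0.024275963088161316 [ 0.48821141 -0.36824106  0.02508003]
rows 6 turn/row [0. 0. 0.]
[-0.0097 -0.0224 -0.0153] [-0.0097 -0.0224 -0.0153] [-0.0097 -0.0224 -0.0153] [-0.0097 -0.0224 -0.0153] [-0.0097 -0.0224 -0.0153] [-0.0097 -0.0224 -0.0153] 
rows 10 turn/row [-0.   2.9  0.6]
[ 0.0016 -0.0264  0.0008] [ 0.0013 -0.0264  0.0008] [ 0.001  -0.0264  0.0009] [ 0.0006 -0.0264  0.0009] [ 0.0003 -0.0264  0.0009] [-0.     -0.0264  0.0009] [-0.0004 -0.0264  0.0009] [-0.0007 -0.0264  0.0009] [-0.001  -0.0264  0.0008] [-0.0013 -0.0264  0.0007]
```

View pics/s2.png

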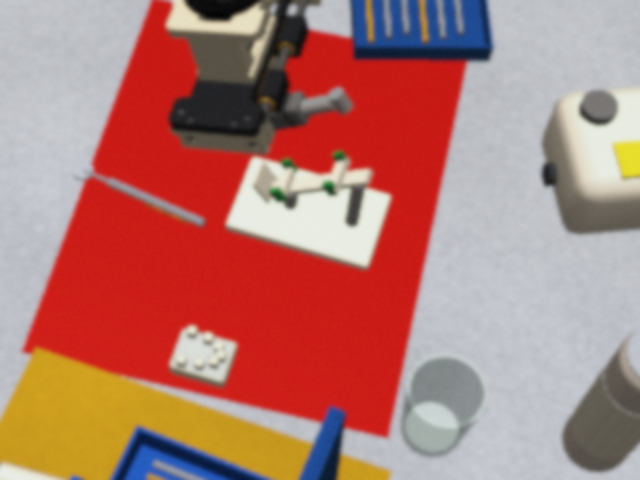

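The crop shows the rest empty at (310,180), the handpiece in the gripper with its head at (345,100), and the bystanders untouched. Next I'll carry it to the box.

{"name": "move_arm", "arguments": {"rows": "0 0 0 -0.0097 -0.0224 -0.0153 0.015; 0 0 0 -0.0097 -0.0224 -0.0153 0.015; 0 0 0 -0.0097 -0.0224 -0.0153 0.015; 0 0 0 -0.0097 -0.0224 -0.0153 0.015; 0 0 0 -0.0097 -0.0224 -0.0153 0.015; 0 0 0 -0.0097 -0.0224 -0.0153 0.015; 0 2.9 0.6 0.0016 -0.0264 0.0008 0.015; 0 2.9 0.6 0.0013 -0.0264 0.0008 0.015"}}

```text
t: 8.75
eef_pos: [0.4971, 0.0059, 0.2466]
ee_rot: [3.141, 0.148, 3.123]
force: [0.5, 0.1, -1.5]
width: 0.0238
gripper_force: 19.9
```

{"name": "move_arm", "arguments": {"rows": "0 2.9 0.6 0.001 -0.0264 0.0009 0.015; 0 2.9 0.6 0.0006 -0.0264 0.0009 0.015; 0 2.9 0.6 0.0003 -0.0264 0.0009 0.015; 0 2.9 0.6 0 -0.0264 0.0009 0.015; 0 2.9 0.6 -0.0004 -0.0264 0.0009 0.015; 0 2.9 0.6 -0.0007 -0.0264 0.0009 0.015; 0 2.9 0.6 -0.001 -0.0264 0.0008 0.015; 0 2.9 0.6 -0.0013 -0.0264 0.0007 0.015"}}

```text
t: 9.75
eef_pos: [0.4871, -0.2053, 0.2383]
ee_rot: [-3.137, -0.257, 3.038]
force: [-0.2, 0.4, -1.8]
width: 0.0235
gripper_force: 19.9
```

```bash
python3 - <<'E'
from pl import *
T,s=tool();M=T@arm.camera_model("wrist")["mount"];p,d=arm.grab_frame("wrist");cv2.imwrite("pics/w3.png",p);np.save("pics/w3.npy",d);np.save("pics/w3T.npy",M)
p,d=arm.grab_frame("top");cv2.imwrite("pics/t3.png",cv2.resize(p[130:310,320:560],None,fx=3,fy=3));np.save("pics/t3.npy",d)
T,s=tool();print(np.round(s["q"],3),s["eef_pos"],s["ee_rot"],s["width"])
plan(place(15,.08),8)
E
```

```text
[-0.039  0.275 -0.125 -0.012 -1.429 -1.634] [ 0.48714625 -0.20630656  0.2370685 ] [-3.13649194 -0.25908397  3.03609411] 0.02363412574287513
rows 8 turn/row [-0.  0. -0.]
[-0.0053  0.0004  0.0203] [-0.0053  0.0004  0.0203] [-0.0053  0.0004  0.0203] [-0.0053  0.0003  0.0203] [-0.0053  0.0003  0.0203] [-0.0053  0.0003  0.0203] [-0.0053  0.0003  0.0203] [-0.0053  0.0003  0.0203]
```

View pics/w3.png

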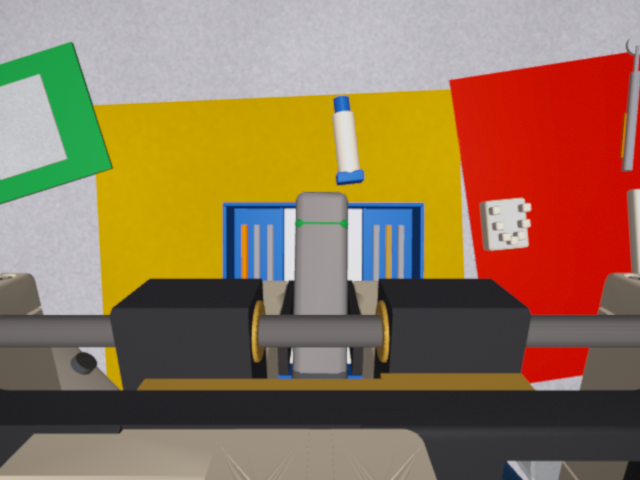

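View pics/t3.png

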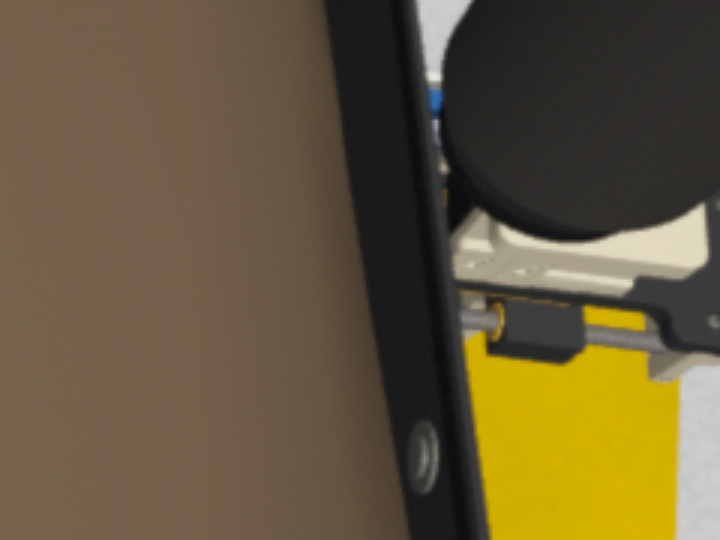

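The wrist view shows the handpiece (columns 294–349) centred and parallel over the box, whose front wall spans columns 224–423 at row 205. The top view is blocked by the arm. I'll check the box front and the tilt in the hand numerically.

```bash
python3 - <<'E'
from pl import *
P=cloud("wrist",np.load("pics/w3.npy"),np.load("pics/w3T.npy"))
bb=lambda X:np.round([(X-B)@bx,(X-B)@by,X[2]],4)
for u,v in[(227,205),(260,205),(390,205),(420,205),(321,200),(321,215),(321,240),(321,260),(321,275),(300,250),(343,250),(323,360)]: print((u,v),bb(P[v,u]))
E
```

```text
(227, 205) [-0.0889 -0.0985  0.0413]
(260, 205) [-0.0891 -0.0645  0.0401]
(390, 205) [-0.0894  0.0703  0.0404]
(420, 205) [-0.0896  0.1015  0.0395]
(321, 200) [-0.0732 -0.0008  0.2471]
(321, 215) [-0.0665 -0.0008  0.2474]
(321, 240) [-0.0554 -0.0008  0.2487]
(321, 260) [-0.0467 -0.0008  0.2496]
(321, 275) [-0.0402 -0.0007  0.2508]
(300, 250) [-0.051 -0.01   0.249]
(343, 250) [-0.051  0.009  0.247]
(323, 360) [-4.400e-03  2.000e-04  2.547e-01]
```

{"name": "move_arm", "arguments": {"rows": "0 0 0 -0.0063 0.0003 0.0237 0.015; 0 0 0 -0.0063 0.0003 0.0237 0.015; 0 0 0 -0.0063 0.0003 0.0237 0.015; 0 0 0 -0.0063 0.0003 0.0237 0.015; 0 0 0 -0.0063 0.0003 0.0237 0.015; 0 0 0 -0.0063 0.0003 0.0237 0.015; 0 0 0 -0.0063 0.0003 0.0237 0.015; 0 0 0 -0.0063 0.0003 0.0237 0.015"}}

```text
t: 10.85
eef_pos: [0.4883, -0.2027, 0.0416]
ee_rot: [-3.137, -0.255, 3.039]
force: [0.7, 0.3, -1.6]
width: 0.0235
gripper_force: 19.9
```

{"name": "move_arm", "arguments": {"rows": "0 0 0 0 0 0 0.015; 0 0 0 0 0 0 0.015"}}

```text
t: 11.1
eef_pos: [0.4886, -0.203, 0.0431]
ee_rot: [-3.137, -0.254, 3.039]
force: [0.2, -0.2, -2.1]
width: 0.0238
gripper_force: 19.9
```

{"name": "move_arm", "arguments": {"rows": "0 0 0 -0.0011 0 0.0041 0.015; 0 0 0 -0.0011 0 0.0041 0.015; 0 0 0 -0.0011 0 0.0041 0.015; 0 0 0 -0.0011 0 0.0041 0.015; 0 0 0 -0.0011 0 0.0041 0.015; 0 0 0 0 0 0 0.015; 0 0 0 0 0 0 0.015", "squeeze": 6}}

```text
t: 11.98
eef_pos: [0.488, -0.2031, 0.0209]
ee_rot: [-3.137, -0.256, 3.039]
force: [-0.4, -0.2, -1.8]
width: 0.0239
gripper_force: 6.0
```

{"name": "move_arm", "arguments": {"rows": "0 0 0 -0.0003 0 0.001 0.015; 0 0 0 -0.0003 0 0.001 0.015; 0 0 0 -0.0003 0 0.001 0.015; 0 0 0 0 0 0 0.015; 0 0 0 0 0 0 0.015", "squeeze": 4}}

```text
t: 12.6
eef_pos: [0.4883, -0.2032, 0.0179]
ee_rot: [-3.137, -0.255, 3.039]
force: [0.0, 0.7, -0.0]
width: 0.0242
gripper_force: 4.0
```

{"name": "move_arm", "arguments": {"rows": "0 0 0 -0.0003 0 0.001 0.015; 0 0 0 -0.0003 0 0.001 0.015; 0 0 0 0 0 0 0.015; 0 0 0 0 0 0 0.015", "squeeze": 3}}

```text
t: 13.1
eef_pos: [0.4881, -0.2031, 0.0157]
ee_rot: [-3.137, -0.256, 3.038]
force: [-0.6, -0.0, -1.8]
width: 0.0241
gripper_force: 3.0
```

```bash
python3 - <<'E'
from pl import *
T,s=tool();M=T@arm.camera_model("wrist")["mount"];p,d=arm.grab_frame("wrist")
P=cloud("wrist",d,M);cv2.imwrite("pics/w4.png",p)
X=P[200:300,321];X=X[(X[:,2]>.01)]
q=np.c_[(X-B)@bx,(X-B)@by,X[:,2]];k=(q[:,2]>.015)&(q[:,2]<.05)&(q[:,0]>-.074)&(q[:,0]<-.035)
print(q[k][::6].round(4),np.degrees(np.arctan(np.polyfit(q[k][:,0],q[k][:,2],1)[0])))
print(s["force"],s["eef_pos"])
E
```

```text
[[-0.0722  0.0014  0.0272]
 [-0.0695  0.0014  0.0278]
 [-0.0669  0.0014  0.0274]
 [-0.0643  0.0014  0.0284]
 [-0.0617  0.0015  0.028 ]
 [-0.0591  0.0015  0.0275]
 [-0.0565  0.0015  0.0277]
 [-0.0538  0.0015  0.0271]
 [-0.0513  0.0015  0.0287]
 [-0.0487  0.0015  0.029 ]
 [-0.046   0.0015  0.0282]
 [-0.0435  0.0015  0.029 ]
 [-0.0408  0.0015  0.0285]
 [-0.0383  0.0015  0.029 ]
 [-0.0358  0.0016  0.0295]] 1.5928083780918136
[-0.59231677 -0.02251997 -1.77008139] [ 0.48807134 -0.20314103  0.01566711]
```

Pressing has pivoted it to within 1.6° of flat, with the tail's top at 28 mm as expected. One millimetre more, then release.

{"name": "move_arm", "arguments": {"rows": "0 0 0 -0.0003 0 0.0012 0.015; 0 0 0 0 0 0 0.015; 0 0 0 0 0 0 0.024; 0 0 0 0 0 0 0.026; 0 0 0 0 0 0 0.029; 0 0 0 0 0 0 0.033; 0 0 0 0 0 0 0.037; 0 0 0 0 0 0 0.037"}}

```text
t: 14.15
eef_pos: [0.4883, -0.2032, 0.0146]
ee_rot: [-3.137, -0.255, 3.039]
force: [-0.1, 0.7, 0.1]
width: 0.0369
gripper_force: 0.0
```

{"name": "move_arm", "arguments": {"rows": "0 0 0 -0.001 0 -0.008 0.037; 0 0 0 0.003 0 -0.012 0.037; 0 0 0 0.005 0 -0.018 0.037; 0 0 0 0.006 0 -0.022 0.037; 0 0 0 0.006 0 -0.024 0.037; 0 0 0 0.006 0 -0.024 0.037; 0 0 0 0.006 0 -0.024 0.037; 0 0 0 0.006 0 -0.024 0.037"}}

```text
t: 15.15
eef_pos: [0.4921, -0.2029, 0.1769]
ee_rot: [-3.137, -0.254, 3.039]
force: [-0.7, 0.3, -0.5]
width: 0.0369
gripper_force: 0.0
```

```bash
python3 - <<'E'
from pl import *
T,s=tool();M=T@arm.camera_model("wrist")["mount"];p,d=arm.grab_frame("wrist");cv2.imwrite("pics/w5.png",p)
P=cloud("wrist",d,M);print(s["eef_pos"],s["ee_rot"],s["force"],np.round(s["q"],2))
X=P[...,:];q=np.stack([(X-B)@bx,(X-B)@by,X[...,2]],-1)
for u,v in[(323,230),(323,250),(323,270),(323,350),(323,370)]:print((u,v),q[v,u].round(4))
E
```

```text
[ 0.49214069 -0.20287783  0.17687872] [-3.1367915  -0.25404865  3.03868493] [-0.68282364  0.3392177  -0.50659569] [-0.03  0.32 -0.2  -0.01 -1.3  -1.64]
(323, 230) [-0.0573  0.0036  0.0272]
(323, 250) [-0.0394  0.0037  0.0284]
(323, 270) [-0.0214  0.0038  0.0279]
(323, 350) [0.0518 0.0041 0.0257]
(323, 370) [0.0787 0.0043 0.0037]
```

View pics/w5.png

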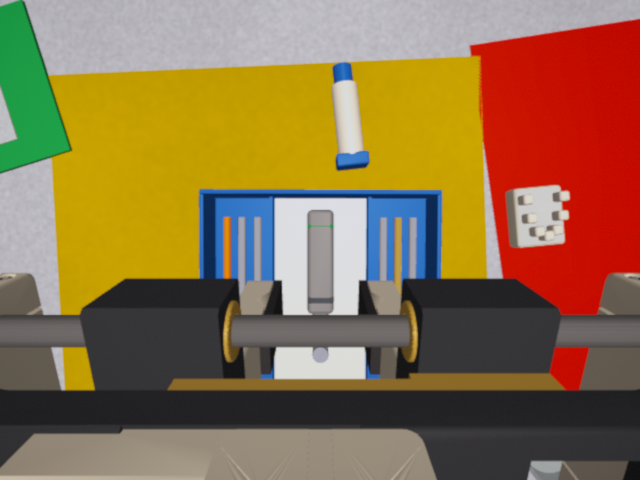

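The wrist view shows the handpiece lying flat on the white floor of the middle compartment, tail at (320,212) and head at (320,354), clear of both dividers. Now the lid: I'll rise, go upright, and come down behind it.

```bash
cat >> pl.py <<'E'
def vert(x,z,y=.001): return pose(B+x*bx+y*by+z*up,-bx,(0,0,-1))
E
python3 - <<'E'
from pl import *
A=plan(vert(-.02,.30),8);A=plan(vert(.125,.295),6,A);plan(vert(.125,.207),6,A)
E
```

```text
rows 8 turn/row [-0.  -1.8  0. ]
[ 0.0037 -0.0001 -0.0145] [ 0.0033 -0.0001 -0.0146] [ 0.0028 -0.0001 -0.0147] [ 0.0023 -0.0001 -0.0148] [ 0.0019 -0.0001 -0.0149] [ 0.0014 -0.0001 -0.0149] [ 0.0009 -0.0001 -0.0149] [ 0.0005 -0.     -0.015 ] 
rows 6 turn/row [0. 0. 0.]
[-0.0242  0.      0.0008] [-0.0242  0.      0.0008] [-0.0242  0.      0.0008] [-0.0242  0.      0.0008] [-0.0242  0.      0.0008] [-0.0242  0.      0.0008] 
rows 6 turn/row [0. 0. 0.]
[0.     0.     0.0147] [0.     0.     0.0147] [0.     0.     0.0147] [0.     0.     0.0147] [0.     0.     0.0147] [0.     0.     0.0147]
```

{"name": "move_arm", "arguments": {"rows": "0 -1.8 0 0.0037 0 -0.0145 0.02; 0 -1.8 0 0.0033 0 -0.0146 0.01; 0 -1.8 0 0.0028 0 -0.0147 0; 0 -1.8 0 0.0023 0 -0.0148 0; 0 -1.8 0 0.0019 0 -0.0149 0; 0 -1.8 0 0.0014 0 -0.0149 0; 0 -1.8 0 0.0009 0 -0.0149 0; 0 -1.8 0 0.0005 0 -0.015 0", "squeeze": 15}}

```text
t: 16.2
eef_pos: [0.4925, -0.2023, 0.2957]
ee_rot: [-3.137, -0.002, 3.04]
force: [-0.4, 0.3, -0.4]
width: 0.0004
gripper_force: 0.0
```

{"name": "move_arm", "arguments": {"rows": "0 0 0 -0.024 0 0 0; 0 0 0 -0.024 0 0 0; 0 0 0 -0.024 0 0 0; 0 0 0 -0.024 0 0 0; 0 0 0 -0.024 0 0 0; 0 0 0 -0.024 0 0 0; 0 0 0 0 0 0 0; 0 0 0 0 0 0 0"}}

```text
t: 17.2
eef_pos: [0.6354, -0.2169, 0.2941]
ee_rot: [-3.137, -0.004, 3.04]
force: [-0.4, 0.2, -0.4]
width: 0.0004
gripper_force: 0.0
```

```bash
python3 - <<'E'
from pl import *
T,s=tool();print(s["eef_pos"],s["ee_rot"],s["width"],(T[:3,3]-B)@bx,(T[:3,3]-B)@by)
p,d=arm.grab_frame("scene");cv2.imwrite("pics/s5.png",cv2.resize(p[200:440,180:500],None,fx=2,fy=2))
S=cloud("scene",d);h=cv2.cvtColor(p,cv2.COLOR_BGR2HSV)
q=np.stack([(S-B)@bx,(S-B)@by,S[...,2]],-1)
m=(h[...,0]>105)&(h[...,0]<125)&(h[...,1]>120)&(q[...,2]>.06)&(q[...,2]<.26)&(abs(q[...,0]-.09)<.04)&(abs(q[...,1])<.12)
Q=q[m]
for a in np.arange(.06,.24,.02):
    w=Q[(Q[:,2]>a)&(Q[:,2]<a+.02)];print(round(a,2),len(w),w.mean(0).round(4) if len(w) else 0, np.percentile(w[:,0],[5,95]).round(3) if len(w) else 0)
plan(vert(.125,.207),6)
E
```

```text
[ 0.63544586 -0.21692881  0.29405594] [-3.13700945 -0.00438043  3.03970385] 0.000403477993952472 0.12243603162410842 0.002683941721714564
0.06 17 [ 0.0881 -0.1025  0.0725] [0.081 0.093]
0.08 43 [ 0.0907 -0.0867  0.0918] [0.083 0.093]
0.1 57 [ 0.0908 -0.0831  0.1101] [0.082 0.093]
0.12 56 [ 0.0901 -0.0867  0.1297] [0.081 0.092]
0.14 63 [ 0.0898 -0.0875  0.1502] [0.081 0.092]
0.16 60 [ 0.0896 -0.0892  0.1713] [0.081 0.092]
0.18 58 [ 0.089  -0.0926  0.1908] [0.081 0.092]
0.2 59 [ 0.0887 -0.0938  0.2096] [0.08  0.091]
0.22 398 [ 0.0846 -0.0801  0.2281] [0.079 0.091]
rows 6 turn/row [-0. -0.  0.]
[-0.0005 -0.0002  0.0146] [-0.0005 -0.0002  0.0146] [-0.0005 -0.0002  0.0146] [-0.0005 -0.0002  0.0146] [-0.0005 -0.0003  0.0146] [-0.0005 -0.0003  0.0146]
```

View pics/s5.png

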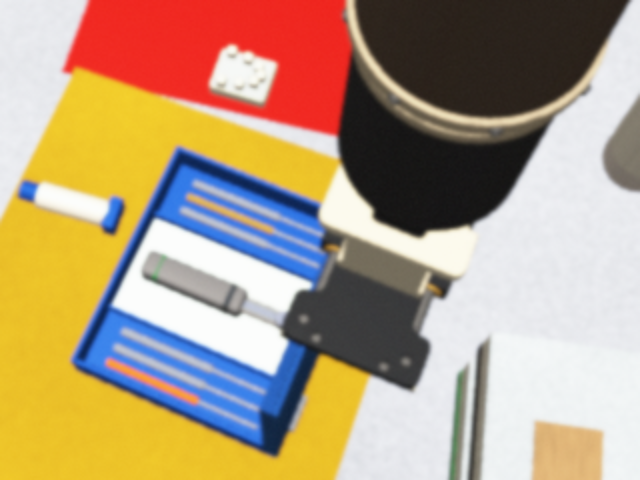

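The scene view shows the handpiece in the box at (150,265)–(285,315), and the gripper above and just behind the upright lid, whose outer face is at box x of about 0.092. I'll descend behind it.

{"name": "move_arm", "arguments": {"rows": "0 0 0 -0.0005 0 0.0138 0; 0 0 0 -0.0005 0 0.0138 0; 0 0 0 -0.0005 0 0.0138 0; 0 0 0 -0.0005 0 0.0138 0; 0 0 0 -0.0005 0 0.0138 0; 0 0 0 -0.0005 0 0.0138 0; 0 0 0 0 0 0 0"}}

```text
t: 18.12
eef_pos: [0.6378, -0.2175, 0.2096]
ee_rot: [-3.137, -0.007, 3.04]
force: [-0.5, -0.7, 0.1]
width: 0.0002
gripper_force: 0.0
```

```bash
python3 - <<'E'
from pl import *
T,s=tool();x0,z0=(T[:3,3]-B)@bx,T[2,3];print(x0,z0,s["force"])
def tcp(th,r=.165):
    return np.array([.0925-r*np.cos(th)+.004*np.sin(th)+.010,.04+r*np.sin(th)+.004*np.cos(th)+.008])
ths=np.r_[1.55:-0.001:-.05]
p=np.array([tcp(t) for t in ths]);print(p[0],p[-1])
d=np.diff(p,axis=0)
for i in range(0,len(d),8): print(round(ths[i],2),p[i].round(4),"; ".join(f"0 0 0 {-a:.4f} 0 {-b:.4f} 0" for a,b in d[i:i+8]))
E
```

```text
0.12480841174707301 0.20960508300759798 [-0.51169462 -0.68626719  0.05117307]
[0.10306799 0.2130475 ] [-0.0625  0.052 ]
1.55 [0.1031 0.213 ] 0 0 0 0.0082 0 0.0002 0; 0 0 0 0.0082 0 0.0006 0; 0 0 0 0.0082 0 0.0010 0; 0 0 0 0.0081 0 0.0014 0; 0 0 0 0.0080 0 0.0018 0; 0 0 0 0.0079 0 0.0022 0; 0 0 0 0.0078 0 0.0026 0; 0 0 0 0.0077 0 0.0030 0
1.15 [0.0388 0.2002] 0 0 0 0.0075 0 0.0034 0; 0 0 0 0.0074 0 0.0037 0; 0 0 0 0.0072 0 0.0041 0; 0 0 0 0.0069 0 0.0045 0; 0 0 0 0.0067 0 0.0048 0; 0 0 0 0.0065 0 0.0051 0; 0 0 0 0.0062 0 0.0055 0; 0 0 0 0.0059 0 0.0058 0
0.75 [-0.0155  0.1634] 0 0 0 0.0056 0 0.0060 0; 0 0 0 0.0053 0 0.0063 0; 0 0 0 0.0050 0 0.0066 0; 0 0 0 0.0047 0 0.0068 0; 0 0 0 0.0043 0 0.0070 0; 0 0 0 0.0040 0 0.0072 0; 0 0 0 0.0036 0 0.0074 0; 0 0 0 0.0032 0 0.0076 0
0.35 [-0.0511  0.1083] 0 0 0 0.0028 0 0.0078 0; 0 0 0 0.0024 0 0.0079 0; 0 0 0 0.0020 0 0.0080 0; 0 0 0 0.0016 0 0.0081 0; 0 0 0 0.0012 0 0.0082 0; 0 0 0 0.0008 0 0.0082 0; 0 0 0 0.0004 0 0.0082 0
```

{"name": "move_arm", "arguments": {"rows": "0 0 0 0.0037 0 -0.0005 0; 0 0 0 0.0037 0 -0.0005 0; 0 0 0 0.0037 0 -0.0005 0; 0 0 0 0.0037 0 -0.0005 0; 0 0 0 0.0037 0 -0.0005 0; 0 0 0 0.0037 0 -0.0005 0; 0 0 0 0 0 0 0"}}

```text
t: 19.0
eef_pos: [0.6161, -0.2153, 0.2145]
ee_rot: [-3.137, -0.004, 3.04]
force: [-0.3, -0.5, -0.4]
width: 0.0007
gripper_force: 0.0
```

{"name": "move_arm", "arguments": {"rows": "0 0 0 0.0042 0 0.0001 0; 0 0 0 0.0060 0 0.0002 0; 0 0 0 0.0065 0 0.0006 0; 0 0 0 0.0065 0 0.0008 0; 0 0 0 0.0065 0 0.0011 0; 0 0 0 0.0065 0 0.0014 0; 0 0 0 0.0065 0 0.0018 0; 0 0 0 0.0065 0 0.0020 0"}}

```text
t: 20.0
eef_pos: [0.5668, -0.2104, 0.2064]
ee_rot: [-3.137, -0.004, 3.04]
force: [0.1, 0.0, 1.1]
width: 0.0007
gripper_force: 0.6
```

```bash
cat > lid.py <<'E'
from pl import *
def tcp(th,r=.165): return np.array([.0925-r*np.cos(th)+.004*np.sin(th)+.010,.04+r*np.sin(th)+.004*np.cos(th)+.008])
def nxt(step,n):
    T,s=tool();x,z=(T[:3,3]-B)@bx,T[2,3];print(x,(T[:3,3]-B)@by,z,s["force"])
    th=np.arctan2(z-.048,.1025-x);r=np.hypot(z-.048,.1025-x);print("theta",th,"r",r)
    p=[np.array([x,z])]+[tcp(t) for t in th-step*np.arange(1,n+1)]
    print("; ".join(f"0 0 0 {-a:.4f} 0 {-b:.4f} 0" for a,b in np.diff(p,axis=0)))
E
python3 -c "from lid import *
nxt(.04,16)"
```

```text
0.053495744468063114 0.002029993829636472 0.2063986583982462 [0.12803279 0.00972046 1.09223746]
theta 1.270762858915579 r 0.1658057660113292
0 0 0 0.0023 0 0.0015 0; 0 0 0 0.0062 0 0.0022 0; 0 0 0 0.0061 0 0.0024 0; 0 0 0 0.0060 0 0.0027 0; 0 0 0 0.0059 0 0.0029 0; 0 0 0 0.0058 0 0.0031 0; 0 0 0 0.0057 0 0.0034 0; 0 0 0 0.0055 0 0.0036 0; 0 0 0 0.0054 0 0.0038 0; 0 0 0 0.0052 0 0.0040 0; 0 0 0 0.0051 0 0.0042 0; 0 0 0 0.0049 0 0.0044 0; 0 0 0 0.0047 0 0.0046 0; 0 0 0 0.0045 0 0.0048 0; 0 0 0 0.0043 0 0.0050 0; 0 0 0 0.0041 0 0.0052 0
```

{"name": "move_arm", "arguments": {"rows": "0 0 0 0.0045 0 0.0018 0; 0 0 0 0.0062 0 0.0022 0; 0 0 0 0.0061 0 0.0024 0; 0 0 0 0.0060 0 0.0027 0; 0 0 0 0.0059 0 0.0029 0; 0 0 0 0.0058 0 0.0031 0; 0 0 0 0.0057 0 0.0034 0; 0 0 0 0.0055 0 0.0036 0"}}

```text
t: 21.0
eef_pos: [0.5214, -0.2057, 0.1844]
ee_rot: [-3.137, -0.004, 3.04]
force: [1.6, 1.0, 0.1]
width: 0.0007
gripper_force: 0.5
```

```bash
python3 -c "
from lid import *
p,d=arm.grab_frame('scene');cv2.imwrite('pics/s6.png',cv2.resize(p[200:440,180:500],None,fx=2,fy=2))
nxt(.04,16)"
```

```text
0.006931483445399943 0.0019441112643703515 0.1838751314989715 [-0.89442248  0.15606467 -1.35804562]
theta 0.957821919429008 r 0.16611861038519937
0 0 0 0.0015 0 0.0024 0; 0 0 0 0.0053 0 0.0040 0; 0 0 0 0.0051 0 0.0042 0; 0 0 0 0.0049 0 0.0044 0; 0 0 0 0.0047 0 0.0046 0; 0 0 0 0.0046 0 0.0048 0; 0 0 0 0.0044 0 0.0050 0; 0 0 0 0.0042 0 0.0051 0; 0 0 0 0.0040 0 0.0053 0; 0 0 0 0.0037 0 0.0054 0; 0 0 0 0.0035 0 0.0056 0; 0 0 0 0.0033 0 0.0057 0; 0 0 0 0.0031 0 0.0058 0; 0 0 0 0.0028 0 0.0060 0; 0 0 0 0.0026 0 0.0061 0; 0 0 0 0.0023 0 0.0062 0
```

View pics/s6.png

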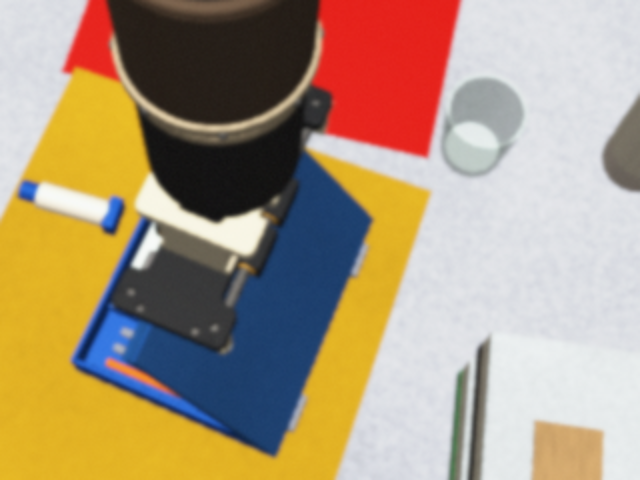

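The lid is following the fingers, with its outer face visible from (300,160) to (275,450) about halfway down. I'll carry on along the arc.

{"name": "move_arm", "arguments": {"rows": "0 0 0 0.0035 0 0.0030 0; 0 0 0 0.0053 0 0.0040 0; 0 0 0 0.0051 0 0.0042 0; 0 0 0 0.0049 0 0.0044 0; 0 0 0 0.0047 0 0.0046 0; 0 0 0 0.0046 0 0.0048 0; 0 0 0 0.0044 0 0.0050 0; 0 0 0 0.0042 0 0.0051 0"}}

```text
t: 22.05
eef_pos: [0.4848, -0.2022, 0.1493]
ee_rot: [-3.137, -0.004, 3.04]
force: [0.0, -0.4, -0.0]
width: 0.0004
gripper_force: 0.4
```

{"name": "move_arm", "arguments": {"rows": "0 0 0 0.0040 0 0.0053 0; 0 0 0 0.0037 0 0.0054 0; 0 0 0 0.0035 0 0.0056 0; 0 0 0 0.0033 0 0.0057 0; 0 0 0 0.0031 0 0.0058 0; 0 0 0 0.0028 0 0.0060 0; 0 0 0 0.0026 0 0.0061 0; 0 0 0 0.0023 0 0.0062 0"}}

```text
t: 23.05
eef_pos: [0.4596, -0.1998, 0.1033]
ee_rot: [-3.137, -0.004, 3.04]
force: [1.0, -0.4, 0.5]
width: 0.0006
gripper_force: 0.3
```

```bash
python3 -c "
from lid import *
nxt(.03,14)"
```

```text
-0.05426777827250418 0.0012859550761896961 0.10330222673533869 [ 1.04288945 -0.39527798  0.4808136 ]
theta 0.339136179299981 r 0.16623619517537042
0 0 0 -0.0008 0 0.0013 0; 0 0 0 0.0015 0 0.0047 0; 0 0 0 0.0014 0 0.0047 0; 0 0 0 0.0013 0 0.0048 0; 0 0 0 0.0011 0 0.0048 0; 0 0 0 0.0010 0 0.0049 0; 0 0 0 0.0008 0 0.0049 0; 0 0 0 0.0007 0 0.0049 0; 0 0 0 0.0005 0 0.0049 0; 0 0 0 0.0004 0 0.0049 0; 0 0 0 0.0002 0 0.0049 0; 0 0 0 0.0001 0 0.0050 0; 0 0 0 -0.0001 0 0.0050 0; 0 0 0 -0.0002 0 0.0049 0
```

{"name": "move_arm", "arguments": {"rows": "0 0 0 0.0010 0 0.0045 0; 0 0 0 0.0014 0 0.0047 0; 0 0 0 0.0013 0 0.0047 0; 0 0 0 0.0012 0 0.0047 0; 0 0 0 0.0010 0 0.0047 0; 0 0 0 0.0010 0 0.0047 0; 0 0 0 0.0008 0 0.0047 0; 0 0 0 0.0007 0 0.0045 0"}}

```text
t: 24.05
eef_pos: [0.4513, -0.1992, 0.0663]
ee_rot: [-3.137, -0.004, 3.04]
force: [-0.5, 0.7, -0.0]
width: 0.0006
gripper_force: 0.2
```

{"name": "move_arm", "arguments": {"rows": "0 0 0 0.0003 0 0.002 0; 0 0 0 0.0003 0 0.002 0; 0 0 0 0.0002 0 0.002 0; 0 0 0 0.0002 0 0.002 0; 0 0 0 0 0 0.002 0; 0 0 0 0 0 0.0015 0; 0 0 0 0 0 0.0015 0; 0 0 0 0 0 0 0"}}

```text
t: 25.05
eef_pos: [0.4499, -0.1991, 0.0534]
ee_rot: [-3.137, -0.005, 3.04]
force: [0.5, 0.7, -0.0]
width: 0.0003
gripper_force: 0.0
```

Now press down in small steps until the force rises.

{"name": "move_arm", "arguments": {"rows": "0 0 0 0 0 0.0008 0; 0 0 0 0 0 0.0008 0; 0 0 0 0 0 0.0008 0; 0 0 0 0 0 0 0; 0 0 0 0 0 0 0"}}

```text
t: 25.68
eef_pos: [0.4501, -0.1992, 0.0525]
ee_rot: [-3.137, -0.004, 3.04]
force: [-5.2, 3.8, 18.8]
width: 0.0005
gripper_force: 9.3
```

{"name": "move_arm", "arguments": {"rows": "0 0 0 0 0 0.0007 0; 0 0 0 0 0 0.0007 0; 0 0 0 0 0 0.0007 0; 0 0 0 0 0 0 0; 0 0 0 0 0 0 0"}}

```text
t: 26.3
eef_pos: [0.4502, -0.1992, 0.0522]
ee_rot: [-3.136, -0.003, 3.041]
force: [-12.2, 8.7, 40.7]
width: 0.0002
gripper_force: 20.7
```

The force rose to 40 N at the height expected for a closed lid. I'll lift off and check.

{"name": "move_arm", "arguments": {"rows": "0 0 0 0 0 -0.002 0; 0 0 0 0 0 -0.004 0; 0 0 0 0 0 -0.02 0; 0 0 0 0 0 -0.03 0; 0 0 0 0 0 -0.03 0; 0 0 0 0 0 -0.04 0; 0 0 0 0 0 -0.04 0; 0 0 0 0 0 -0.03 0"}}

```text
t: 27.3
eef_pos: [0.4513, -0.1984, 0.2468]
ee_rot: [-3.137, -0.003, 3.04]
force: [-0.0, -0.3, -0.3]
width: 0.0009
gripper_force: 0.0
```

{"name": "move_arm", "arguments": {"rows": "0 0 0 0 0.03 -0.01 0; 0 0 0 0 0.045 0 0; 0 0 0 0 0.045 0 0; 0 0 0 0 0.045 0 0; 0 0 0 0 0.045 0 0; 0 0 0 0 0.03 0 0; 0 0 0 0 0 0 0; 0 0 0 0 0 0 0"}}

```text
t: 28.3
eef_pos: [0.4753, 0.0403, 0.2537]
ee_rot: [-3.137, -0.005, 3.04]
force: [-1.2, 0.2, -0.0]
width: 0.0004
gripper_force: 0.0
```

```bash
python3 - <<'E'
from pl import *
p,d=arm.grab_frame("scene");cv2.imwrite("pics/s7.png",p)
S=cloud("scene",d);q=np.stack([(S-B)@bx,(S-B)@by,S[...,2]],-1);m=(abs(q[...,0])<.08)&(abs(q[...,1])<.09)&(q[...,2]<.1)
c=np.linalg.lstsq(np.c_[q[m][:,:2],np.ones(m.sum())],q[m][:,2],rcond=None)[0];print(m.sum(),c)
T,s=tool();print(s["t"],s["eef_pos"],s["force"])
E
```

```text
9816 [-0.00042084 -0.0008392   0.04355559]
28.35 [0.47528863 0.04000375 0.25380202] [ 0.48075878 -0.63652978  0.14876424]
```

View pics/s7.png

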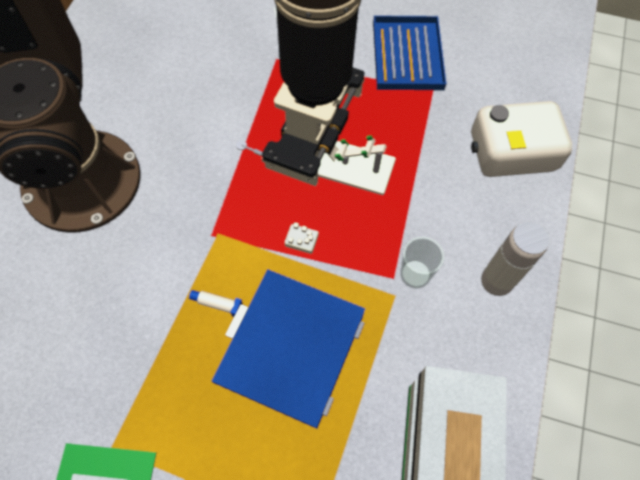

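The lid lies flat (tilt 0.0004 rad, top at 43.6 mm), and the model, tube, mirror and tumbler are where they started. I'm handing it in.

```bash
python3 -c "
from station import arm
print(arm.job_done())"
```

```text
the job is handed in; nothing more can be done
None
```

The handpiece lies flat and lengthwise in the middle compartment, the lid is fully closed, and the other things on the table stayed where they were; I handed the job in at about 28 s, but the hand-in call gave no verdict.

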